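# Re-thread the gas dryer cap and lock it

### The arm

A 6-joint arm with a two-finger parallel gripper is mounted at the origin on the work surface. World frame = base frame: x ahead of the robot, y to its left, z up, the work surface at z = 0. Lengths are in m, angles in rad, forces in N, time in s.
With the tool pointing down it reaches from about 0.3 to 0.85 m from the base axis. Payload 5.4 kg.
Tool frame: the origin (TCP) lies on the centre line of the jaws, within the pads' length; the fingertips stand 8 mm ahead of it and the grasp point (between the pads) lies 11 mm behind it (ctrl.tip_reach is the distance from the TCP to the fingertips, in m); z points along the fingers, y is the line along which they close (so a half turn about z gives the same grasp; the last joint's range is limited). The gripper opens to 85 mm and grips with 20 to 120 N. Pads are 22 mm wide; open, the fingers measure 114 mm over their backs; the gripper's body (76 mm by 85 mm) begins 54 mm behind the grasp point. The pads swing forward as they close: fully open they stand 13 mm farther back than shut.
Start: joints at [1.124, 0.158, 1.597, -0, 1.386, -0.21], TCP at [0.135, 0.559, 0.239] pointing down, gripper open.
Joint ranges: [-2.91, 2.91], [-0.94, 2.29], [0.18, 2.7], [-1.29, 4.43], [0.17, 2.64], [-3, 3]. Speed limits (rad/s): [2.57, 2.57, 3.14, 3.14, 3.14, 3.14].

### API

Orientations are given as a 3x3 rotation matrix whose columns are the frame's x, y, z axes.
In Python, from bench import ctrl, snapshot gives the robot as it stands.
- The arm moves only by the shell command python3 -m crank 'ROWS' [FORCE]. ROWS is a JSON object of lists of equal length, an entry for each row: "xyz": the shift along the tool's x, y, z in cm, a list of three; "turn": the turn, a rotation vector about the tool's x, y, z in rad, a list of three; "fingers": the closure, from 0 (fully open) to 1 (shut). A call has 1 to 12 rows; each row is the pose to reach, as a shift and turn from the pose commanded when the call began, along the tool's axes at that moment; what a row does not reach only later rows make up. A row lasts 1/12 s, in which the tool goes at most 41.7 mm and 7.16 degrees, less where a joint would pass 70% of its speed; a pose out of reach is approached as far as the arm can. A call with a gripper value outside its range is refused whole. The fingers move at their own pace and stop on an object; FORCE is the grip in N (left out, the last holds). Time passes only in rows, so rows that repeat a pose let the fingers close. It gives the time, the measured TCP pose, the force, the opening and the grip force at its end, in the units of the state.
- ctrl.get_state(): the state, without advancing time (a new reading comes with each control period).
- snapshot(name): name is "scene" or "side" or "wrist"; returns a dict with "pixels" (420x560x3 uint8, red, green, blue), "depth" (420x560 float32, m along the optical axis (not along the pixel's ray), 0 where there is no reading), "vertical_fov" (degrees; the focal length in pixels is half the picture's height over the tangent of half this angle, whatever the lens; pixels are square), "cx", "cy" (the principal point, pixels), "view" (4x4, takes a point from world to camera coordinates); the wrist camera has in their place "mount" (4x4, takes a point from camera to tool coordinates, whose origin is the TCP and whose axes are the flange's). Camera axes: x right, y down, z forward; pixel columns grow to the right and rows downward; lengths in m; the calibration is good to about 2 mm. A picture is of the moment at which its call begins: read the wrist's pose just before it.
- ctrl.close_job(): hands the job in; it is judged then, once.
The state is a dict: "time_s": time; "q": joint angles; "joint_vel": joint speeds; "effort": joint torques, N m; "tool_pos": TCP position; "eef_rot": TCP orientation; "force": force on the tool from outside, world axes, zero at the start; "ft_torque": the same for the moment, N m; "grip_width": finger opening in m; "grip_force": force on a finger pad.
Only numpy, scipy, OpenCV 4.12 (cv2) and the standard library are available. Lean on these libraries where they do the work, as an engineer would, in place of code of your own. Each camera call takes 0.05 s, during which the arm holds its last target. There are 200 camera calls.

### The job

The cap on the sloping port of the bench gas dryer was left sitting loose on top of its threads. Without taking it off the port, turn it back (counter-clockwise) until it drops into the thread starts, then screw it clockwise, square to the port, until it is fully home, and only then swing the keeper arm shut over its edge and let go. Leave the bottle, beaker and wrench where they are.

Things in the scene. Friction and masses are not known exactly. Their poses are not given: they have to be found in the camera images.
- dryer: Fixed bench gas dryer: white panel (190 x 310 mm) on legs, tilted 30 deg. Origin: foot of the port on the panel, about 170 mm above the bench. z: port axis, out of the panel, leaning 30 deg from vertical; x: up the slope, y: along the panel. Port: steel neck, 48 mm across, 50 mm high, bore 23 mm. The panel reaches x -95..95, y -110..200 mm.
- neck_top (a point): Centre of the neck's mouth, on the dryer's z, 50 mm above its origin, same axes. 3-start thread on the neck (64 mm across), helix 0.1 mm per degree, right-handed. The flat tops of the 3 threads lie 35 mm above the panel; a loose cap cannot turn clockwise past stop posts. Between threads are gaps where lugs drop about 10 mm.
- cap: Grey cap, 76 mm across, 40 mm high, 0.2 kg, stem in the bore (1 mm play). Origin: centre of its lower rim; z outward along its axis; x along the grip bar. Yaw on the dryer's z, counter-clockwise from dryer x: loose 0.25..0.66 rad, 37 mm up; turned back to 1.05..1.5 (stop) and let go it drops by itself to 25..28 mm up; then clockwise it sinks to home at yaw 0, 19 mm up, a hard stop.
- cap_grip (a point): Middle of the cap's grip bar, 57 mm above the cap's origin along its z, same axes. The bar is 68 mm long (cap x), 16 mm wide (cap y), 34 mm high, standing 40 to 74 mm above the cap's origin on the flat cap top. The cap turns easily (under 0.3 N m); the run-in is a screw motion: 0.1 mm down per degree clockwise, about 1.5 mm of axial play.
- keeper (a joint): Steel swing arm beside the port that locks the cap; pivot axis along the dryer's z. rad: 0 shut (stop; its tip lies over the home cap's edge), grows counter-clockwise seen from outside, 1.6 fully open, stays where left (0.06 N m). Flat, 18 mm wide, 6 mm thick, underside 62 mm above the panel: it shuts only over a cap that is home.
- keeper_pivot (a point): On the keeper's pivot, at x 0, y 95, z 62 mm in the dryer's frame; axes as the dryer's at 0 rad. From here the arm reaches 73 mm to its tip (toward -y when shut) and 58 mm the other way to its tail (toward +y when shut).
- keeper_knob (a point): Top centre of the black round knob, 14 mm across, 36 mm high, standing on the keeper's tail, 50 mm from the pivot; 104 mm above the panel. Shut, it lies on the far side of the pivot from the cap, at dryer x 0, y 145 mm; open, it swings down the slope (-x). Push or pinch it along its arc about the pivot.
- bottle: Amber glass bottle with black cap, 72 mm across, 170 mm high, standing upright on the bench; origin at the centre of its underside. Leave alone.
- beaker: Clear glass beaker, 76 mm across, 95 mm high, standing upright on the bench; origin at the centre of its underside. Leave alone.
- wrench: Steel wrench, 170 mm long, lying flat on the bench; origin at the centre of its underside, x along it. Leave alone.
There are look-alikes about, which are no part of the job. What is shaped like the cap but pink or red is not meant.

How it is judged:
By the outcome, as a careful person would: the job done as asked, in the order asked, and still so for the second after the job is handed in, with the robot touching nothing.
It also fails if it takes over 48 s, if anything falls off the work surface, if the arm or the gripper's body presses on something with over 40 N, if the wrist force passes 120 N, or if a joint passes its speed limit or range.

## Working session

There is one attempt and no reset: what is moved stays moved. The work goes in short steps, Python scripts to look and compute and a shell command to move; the robot and the scene stay as the last step left them, time stands still between calls to the robot, and variables do not carry over. Pictures are saved under pics/ and viewed, at most 10 in all, crops included, and the job is handed in when it is done.

```bash
mkdir -p pics; ls; cat > h.py <<'E'
import numpy as np,cv2
from bench import ctrl,snapshot
def save(n,name):
    s=snapshot(n); cv2.imwrite(f'pics/{name}.png',s['pixels'][:,:,::-1]); np.savez(f'pics/{name}.npz',**{k:v for k,v in s.items()}); return s
def pts(s,st=None):
    d=s['depth'];h,w=d.shape;f=h/2/np.tan(np.radians(s['vertical_fov'])/2)
    v,u=np.mgrid[:h,:w];P=np.stack([(u-s['cx'])/f*d,(v-s['cy'])/f*d,d,np.ones_like(d)],-1)
    if 'view' in s: M=np.linalg.inv(s['view'])
    else:
        T=np.eye(4);T[:3,:3]=st['eef_rot'];T[:3,3]=st['tool_pos'];M=T@s['mount']
    W=(P@M.T)[...,:3];W[d==0]=np.nan;return W
E
python3 - <<'E'
from h import *
a=save('scene','scene1');b=save('side','side1')
for s in(a,b): print(s['vertical_fov'],s['cx'],s['cy'],np.round(np.linalg.inv(s['view']),3))
st=ctrl.get_state();print(np.round(st['eef_rot'],3),st['tool_pos'],st['time_s'])
cv2.imwrite('pics/both1.png',np.hstack([cv2.resize(a['pixels'],(400,300)),cv2.resize(b['pixels'],(400,300))])[:,:,::-1])
E
```

```text
pics
49.55681556427146 280.30362099359553 206.4939946364541 [[-0.369  0.757 -0.54   1.229]
 [ 0.93   0.293 -0.224  0.275]
 [-0.012 -0.584 -0.811  1.203]
 [ 0.     0.     0.     1.   ]]
57.50928616342237 281.9865349936662 215.3062500398374 [[-0.997 -0.056  0.044  0.517]
 [-0.071  0.789 -0.61   0.54 ]
 [-0.001 -0.611 -0.791  0.854]
 [ 0.     0.     0.     1.   ]]
[[-0.972  0.235 -0.001]
 [ 0.235  0.972 -0.002]
 [ 0.    -0.002 -1.   ]] [0.1346794  0.5584606  0.23839185] 0.1
```

View pics/scene1.png

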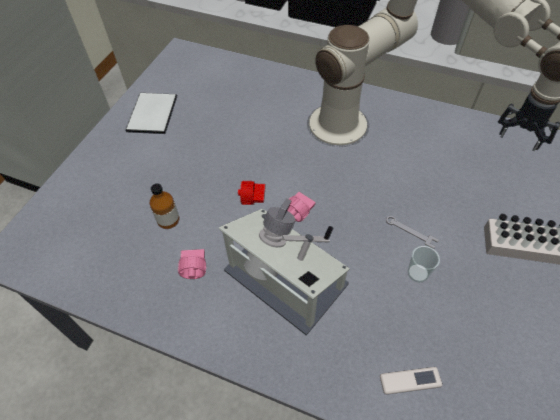

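View pics/side1.png

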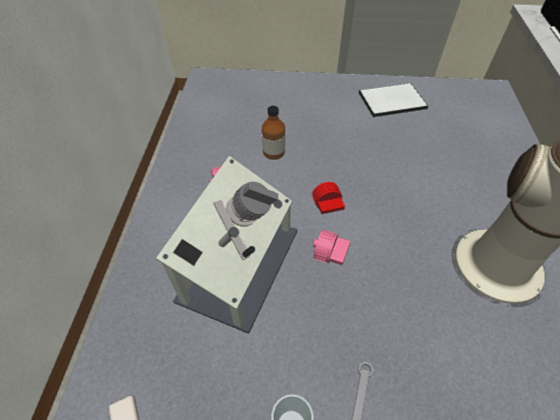

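The grey cap sits on the dryer port at scene (279,218) and side (255,200). The red and pink look-alikes lie on the bench at scene (252,192), (300,207) and (193,264), so the grey one on the neck is the one meant. Next I fit the panel frame and crop in to confirm.

```bash
cat > fit.py <<'E'
from h import *
from scipy.optimize import least_squares
def ld(n): 
    z=np.load(f'pics/{n}.npz');return {k:z[k] for k in z.files}
b=ld('side1');a=ld('scene1')
def plane(s,poly):
    W=pts(s);m=np.zeros(W.shape[:2],np.uint8);cv2.fillPoly(m,[np.array(poly)],1)
    P=W[(m>0)&np.isfinite(W[...,0])]
    for _ in range(8):
        c=P.mean(0);n=np.linalg.svd(P-c,full_matrices=False)[2][2];n*=np.sign(n[2]);r=(P-c)@n;P=P[abs(r)<max(.004,1.5*np.median(abs(r)))] if _<7 else P
    return c,n
def ray(s,uv,c,n):
    f=210/np.tan(np.radians(s['vertical_fov'])/2);M=np.linalg.inv(s['view'])
    d=M[:3,:3]@np.array([(uv[0]-s['cx'])/f,(uv[1]-s['cy'])/f,1]);o=M[:3,3];return o+d*((c-o)@n)/(d@n)
if __name__=='__main__':
    cs=[(231,158),(291,203),(239,305),(160,258)]
    c,n=plane(b,[(175,240),(215,195),(225,230),(225,255),(240,260),(265,240),(237,292),(172,256)])
    print(c,n,np.degrees(np.arccos(n[2])))
    C=[ray(b,p,c,n) for p in cs];print(np.round(C,3))
    print([round(np.linalg.norm(C[i]-C[(i+1)%4]),3) for i in range(4)])
    for s,name,(x,y),k in((b,'cs',(200,150),6),(a,'ca',(210,180),5)):
        w=130
        cv2.imwrite(f'pics/{name}.png',cv2.resize(s['pixels'][y:y+100,x:x+w],None,fx=k,fy=k,interpolation=cv2.INTER_CUBIC)[:,:,::-1])
E
python3 fit.py
```

```text
[0.69669324 0.13427217 0.17307385] [-0.48029152  0.16070822  0.86226036] 30.4286692847815
[[ 0.686 -0.117  0.214]
 [ 0.538 -0.064  0.122]
 [ 0.629  0.213  0.121]
 [ 0.782  0.169  0.214]]
[np.float64(0.182), np.float64(0.292), np.float64(0.184), np.float64(0.301)]
```

View pics/cs.png

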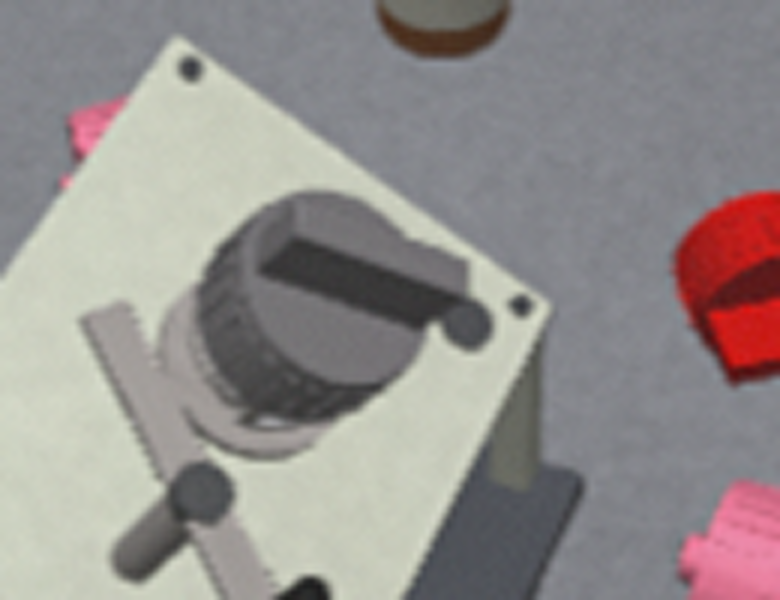

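The crop confirms it: the grey cap with its bar is on the neck at side (255,200). The keeper's tip is near side (217,203), its black knob near (250,250), and it stands open, with the tail pointing down the slope. Next I refine the poses in the dryer frame from depth.

```bash
cat > dr.py <<'E'
import numpy as np
h=np.array([.951,-.31,0]);h/=np.linalg.norm(h)
Z=np.array([0,0,1.]);X=np.cos(np.pi/6)*h+.5*Z;Zd=-.5*h+np.cos(np.pi/6)*Z;Y=np.cross(Zd,X)
R=np.stack([X,Y,Zd],1);O=np.array([.6445,.0075,.168])
E
python3 - <<'E'
from fit import *; from dr import *
print([x for x in dir(ctrl) if x[0]!='_'],ctrl.tip_reach)
for s,nm in((a,'scene'),(b,'side')):
    D=((pts(s)-O)@R)*1000;px=s['pixels'].astype(int);sat=px.max(-1)-px.min(-1)
    near=np.isfinite(D[...,0])&(abs(D[...,0])<100)&(D[...,1]>-115)&(D[...,1]<205)
    r=np.hypot(D[...,0],D[...,1])
    pan=near&(abs(D[...,2])<8);P=D[pan]
    print(nm,'panel z',np.median(P[:,2]),'x',np.percentile(P[:,0],[.5,99.5]),'y',np.percentile(P[:,1],[.5,99.5]))
    A=np.c_[P[:,:2],np.ones(len(P))];print(' tilt',np.linalg.lstsq(A,P[:,2],rcond=None)[0])
    for lo,hi,l,m in((70,84,'captop',r<50),(104,120,'bar',r<50),(88,104,'barside',r<50),(58,74,'keeper',r>50),(96,112,'knob',(r>70))):
        Q=D[near&m&(D[...,2]>lo)&(D[...,2]<hi)]
        if len(Q)<4: print(l,len(Q));continue
        c=np.median(Q,0);e=np.linalg.svd((Q-Q.mean(0))[:,:2],full_matrices=False)[2][0]
        print(l,len(Q),'med',c.round(1),'min',np.percentile(Q,2,axis=0).round(1),'max',np.percentile(Q,98,axis=0).round(1),'dir',round(np.arctan2(e[1],e[0])%np.pi,3))
E
```

```text
['IKError', 'close_job', 'get_state', 'tip_reach'] 0.008
scene panel z 0.9798736293431516 x [-89.17068196  99.29597135] y [-108.10690957  199.60676227]
 tilt [-0.00615181 -0.003195    1.36620448]
captop 332 med [14.3  9.3 77.6] min [-31.2 -34.2  70.4] max [38.8 37.  81.8] dir 2.142
bar 95 med [ 10.6   4.  111.7] min [-32.4 -13.4 104.9] max [ 33.4  17.  114.8] dir 0.344
barside 48 med [30.  11.7 96.1] min [-26.4  -1.7  88.5] max [ 35.7  18.1 103.9] dir 0.183
keeper 278 med [14.7 91.5 68.4] min [-36.7  54.2  61.9] max [ 65.6 129.8  73.3] dir 2.556
knob 26 med [-35.1 123.  102.9] min [-44.7 116.7  96.2] max [-30.3 128.9 106. ] dir 0.003
side panel z -1.2419684661580628 x [-88.83356452  99.10107294] y [-106.85458314  200.49148819]
 tilt [ 1.34957646e-03 -8.80655090e-04 -1.05623867e+00]
captop 508 med [ 2.4 16.3 75.8] min [-31.5 -32.7  70.9] max [38.2 37.4 82.5] dir 2.977
bar 238 med [  2.8   2.5 109. ] min [-30.2 -14.2 104.7] max [ 31.7  17.4 112.6] dir 0.376
barside 147 med [ 2.   8.3 96. ] min [-31.   -3.4  88.2] max [ 33.9  19.3 103.5] dir 0.302
keeper 560 med [13.2 92.8 66.5] min [-38.8  56.3  61.9] max [ 65.3 129.3  71.5] dir 2.556
knob 44 med [-35.9 124.4 101.6] min [-42.3 117.8  96.3] max [-30.2 129.1 104.4] dir 0.347
```

```bash
cat >> dr.py <<'E'
O=O+R@np.array([.0035,.0015,0])
from scipy.spatial.transform import Rotation as Ro
def go(p,Rt):
    from bench import ctrl
    s=ctrl.get_state();T=np.array(s['eef_rot']);d=T.T@(np.array(p)-s['tool_pos'])*100
    print('xyz',d.round(2),'turn',Ro.from_matrix(T.T@Rt).as_rotvec().round(3),'t',s['time_s'],'q',np.round(s['q'],2))
def capR(psi,z=-Zd):
    x=np.cos(psi)*X+np.sin(psi)*Y;return np.stack([x,np.cross(-Zd,x),-Zd],1)
def D(x,y,z): return O+R@np.array([x,y,z])/1000
def where():
    from bench import ctrl
    s=ctrl.get_state();T=R.T@np.array(s['eef_rot'])
    print('dryer mm',(R.T@(s['tool_pos']-O)*1000).round(1),'toolx az',round(np.arctan2(T[1,0],T[0,0]),3),'z',T[:,2].round(3),'w',round(s['grip_width'],4),'gf',s['grip_force'],'F',(R.T@np.array(s['force'])).round(1),'t',s['time_s'],'q',np.round(s['q'],2))
E
python3 - <<'E'
from dr import *
x=np.array([.0,1,0]);az=2.905-1.3
x=np.array([np.cos(az),np.sin(az),0]);z=np.array([0,0,-1.]);print(O)
go([.40,.25,.36],np.stack([x,np.cross(z,x),z],1))
E
```

```text
[0.64784673 0.00798674 0.16975   ]
xyz [-33.02 -23.78 -12.13] turn [-2.0e-03  1.0e-03  1.3e+00] t 0.1 q [ 1.12  0.16  1.6  -0.    1.39 -0.21]
```

```bash
python3 -m crank '{"xyz":[[-8,-6,-4],[-33,-24,-12],[-33,-24,-12],[-33,-24,-12],[-33,-24,-12],[-33,-24,-12],[-33,-24,-12],[-33,-24,-12],[-33,-24,-12],[-33,-24,-12],[-33,-24,-12],[-33,-24,-12]],"turn":[[0,0,0.12],[0,0,1.3],[0,0,1.3],[0,0,1.3],[0,0,1.3],[0,0,1.3],[0,0,1.3],[0,0,1.3],[0,0,1.3],[0,0,1.3],[0,0,1.3],[0,0,1.3]],"fingers":[0,0,0,0,0,0,0,0,0,0,0,0]}'
python3 -c "
from dr import *
where();go(D(0,0,165),capR(.36))"
```

```text
time_s: 1.1
tool_pos: [0.4011, 0.2462, 0.3598]
eef_rot: [[-0.028, 1.0, 0.001], [1.0, 0.028, -0.0], [-0.0, 0.001, -1.0]]
force: [0.6, -0.4, -0.7]
grip_width: 0.085
grip_force: 0.0
dryer mm [-172.   150.   318.8] toolx az 1.871 z [-0.499  0.    -0.867] w 0.085 gf 0.0 F [ 0.2 -0.2 -0.9] t 1.1 q [ 0.29 -0.17  1.69 -0.    1.62  0.27]
xyz [-21.73  16.22   4.74] turn [-0.524  0.243  1.515] t 1.1 q [ 0.29 -0.17  1.69 -0.    1.62  0.27]
```

```bash
python3 -m crank '{"xyz":[[-21.7,16.2,4.7],[-21.7,16.2,4.7],[-21.7,16.2,4.7],[-21.7,16.2,4.7],[-21.7,16.2,4.7],[-21.7,16.2,4.7],[-21.7,16.2,4.7],[-21.7,16.2,4.7],[-21.7,16.2,4.7],[-21.7,16.2,4.7],[-21.7,16.2,4.7],[-21.7,16.2,4.7]],"turn":[[-0.52,0.24,1.51],[-0.52,0.24,1.51],[-0.52,0.24,1.51],[-0.52,0.24,1.51],[-0.52,0.24,1.51],[-0.52,0.24,1.51],[-0.52,0.24,1.51],[-0.52,0.24,1.51],[-0.52,0.24,1.51],[-0.52,0.24,1.51],[-0.52,0.24,1.51],[-0.52,0.24,1.51]],"fingers":[0,0,0,0,0,0,0,0,0,0,0,0]}'
python3 -c "
from dr import *
where();go(D(0,0,165),capR(.36))
from h import *
st=ctrl.get_state();s=save('wrist','w1');W=pts(s,st);Q=(W-O)@R*1000
r=np.hypot(Q[...,0],Q[...,1]);ok=np.isfinite(r)
for lo,hi,l,m in((104,120,'bar',r<50),(70,84,'captop',r<50),(-5,5,'panel',r<150),(60,74,'keeper',(r>50)&(Q[...,1]>40)),(97,112,'knob',(r>70)&(Q[...,1]>60))):
    P=Q[ok&m&(Q[...,2]>lo)&(Q[...,2]<hi)]
    if len(P)<4: print(l,len(P));continue
    e=np.linalg.svd((P-P.mean(0))[:,:2],full_matrices=False)[2][0]
    print(l,len(P),np.median(P,0).round(1),np.percentile(P,1,axis=0).round(1),np.percentile(P,99,axis=0).round(1),round(np.arctan2(e[1],e[0])%np.pi,3))
"
```

```text
time_s: 2.1
tool_pos: [0.5678, 0.0383, 0.3112]
eef_rot: [[0.882, 0.122, 0.455], [0.194, -0.974, -0.116], [0.429, 0.191, -0.883]]
force: [-1.1, -0.7, 0.4]
grip_width: 0.0857
grip_force: 0.0
dryer mm [ -3.3   4.  165.2] toolx az 0.476 z [-0.036  0.031 -0.999] w 0.0857 gf 0.0 F [-0.5 -1.   0.8] t 2.1 q [-0.11 -0.23  1.91 -0.08  0.99  1.32]
xyz [ 0.11  0.51 -0.  ] turn [-0.043  0.021  0.116] t 2.1 q [-0.11 -0.23  1.91 -0.08  0.99  1.32]
bar 2562 [  1.3  -1.  110.3] [-34.3 -18.7 105.8] [ 29.7  14.8 113. ] 0.358
captop 6028 [ 3.4  3.6 76.5] [-35.9 -37.7  70.7] [36.1 33.7 79.7] 1.951
panel 41162 [33.5 36.1 -0.6] [ -90.4 -109.1   -2.4] [ 94.9 144.4   2.6] 1.641
keeper 4672 [14.3 84.2 67.1] [-41.9  50.1  65.2] [ 63.7 123.7  72.1] 2.573
knob 434 [-39.1 119.  102.4] [-46.6 113.2  97.2] [-33.7 126.  104. ] 2.571
```

View pics/w1.png

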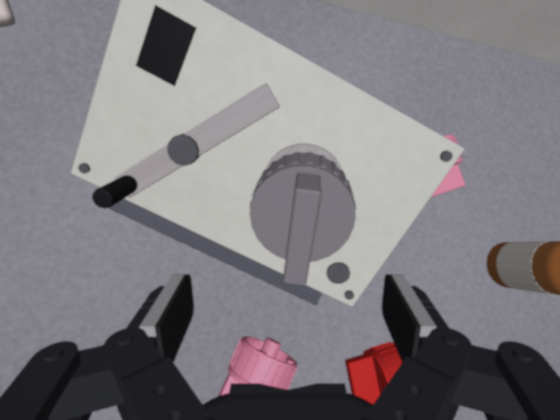

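The wrist view shows the bar from (307,180) to (297,280), the keeper pivot at (183,150) and the knob at (103,195). There is also a dark disc on the panel at (338,272), and I'll check its height. I finish the turn, then re-measure at rest.

```bash
python3 -m crank '{"xyz":[[0.1,0.5,0],[0.1,0.5,0],[0.1,0.5,0],[0.1,0.5,0]],"turn":[[-0.043,0.021,0.116],[-0.043,0.021,0.116],[-0.043,0.021,0.116],[-0.043,0.021,0.116]],"fingers":[0,0,0,0]}' | head -1
cat > wm.py <<'E'
from dr import *; from h import *
import sys
def meas(n,bz=110,ct=77):
    st=ctrl.get_state();s=save('wrist',n);Q=(pts(s,st)-O)@R*1000
    r=np.hypot(Q[...,0],Q[...,1]);ok=np.isfinite(r)
    for lo,hi,l,m in((bz-6,bz+8,'bar',r<50),(ct-5,ct+5,'captop',r<50),(-5,5,'panel',r<150),(58,74,'keeper',(r>50)&(Q[...,1]>40)),(97,112,'knob',(r>70)&(Q[...,1]>60))):
        P=Q[ok&m&(Q[...,2]>lo)&(Q[...,2]<hi)]
        if len(P)<4: print(l,len(P));continue
        if l=='bar' or l=='knob': rc=cv2.minAreaRect(P[:,:2].astype(np.float32))
        else: rc=''
        e=np.linalg.svd((P-P.mean(0))[:,:2],full_matrices=False)[2][0]
        print(l,len(P),np.median(P,0).round(1),np.percentile(P,1,axis=0).round(1),np.percentile(P,99,axis=0).round(1),round(np.arctan2(e[1],e[0])%np.pi,3),rc)
    return Q
E
python3 -c "
from wm import *
where();Q=meas('w2')
z=np.load('pics/w2.npz')['pixels'];g=Q[...,0:3]
m=np.isfinite(g[...,0])&(g[...,0]<-45)&(g[...,0]>-95)&(abs(g[...,1])<110)&(z.max(-1)<110)
P=g[m];print('dark',len(P),np.percentile(P,[5,50,95],axis=0).round(0))
go(D(0,-1,93),capR(.36))
"
```

```text
time_s: 2.48
dryer mm [  1.1  -0.5 165.2] toolx az 0.368 z [-0.001  0.001 -1.   ] w 0.0855 gf 0.0 F [-0.5  0.7 -0.8] t 2.4833 q [-0.1  -0.24  1.92 -0.13  0.96  1.47]
bar 2521 [  1.3  -1.1 110.3] [-34.3 -18.7 105.6] [ 29.9  14.6 113. ] 0.354 ((-2.9266891479492188, -2.7576427459716797), (68.4925537109375, 15.692611694335938), 20.380189895629883)
captop 5799 [ 2.5  0.8 76.5] [-35.8 -37.8  73.4] [35.6 33.4 79.4] 1.928 
panel 40484 [32.5 35.4 -0.6] [ -90.6 -109.1   -2.4] [ 94.9 144.3   2.7] 1.63 
keeper 4598 [13.9 84.3 67.1] [-42.5  50.   65.1] [ 63.6 123.9  72.2] 2.573 
knob 433 [-39.  118.9 102.3] [-46.5 112.9  97.1] [-33.6 125.9 104.1] 2.252 ((-40.01529312133789, 119.6046371459961), (12.954346656799316, 13.779837608337402), 17.202655792236328)
dark 391 [[ -81. -100.    1.]
 [ -64.  -77.    3.]
 [ -54.  -67.    4.]]
xyz [-0.13 -0.02  7.23] turn [-0.001  0.     0.006] t 2.5333 q [-0.1  -0.24  1.92 -0.13  0.96  1.47]
```

```bash
python3 -m crank '{"xyz":[[-0.1,0,2],[-0.2,0,4.5],[-0.2,0,6.5],[-0.2,0,7.2],[-0.2,0,7.2],[-0.2,0,7.2],[-0.2,0,7.2],[-0.2,0,7.2],[-0.2,0,7.2],[-0.2,0,7.2],[-0.2,0,7.2]],"turn":[[0,0,0],[0,0,0],[0,0,0],[0,0,0],[0,0,0],[0,0,0],[0,0,0],[0,0,0],[0,0,0],[0,0,0],[0,0,0]],"fingers":[0,0,0,0.3,0.6,1,1,1,1,1,1]}' 30 ; python3 -c "
from dr import *
where()"
```

```text
time_s: 3.45
tool_pos: [0.6032, 0.021, 0.252]
eef_rot: [[0.878, 0.002, 0.478], [0.087, -0.984, -0.155], [0.47, 0.178, -0.865]]
force: [-3.5, 1.5, 5.3]
grip_width: 0.0155
grip_force: 35.1
dryer mm [ 0.9 -1.5 94.5] toolx az 0.363 z [ 0.003  0.    -1.   ] w 0.0155 gf 35.14915108680725 F [-0.6  0.3  6.5] t 3.45 q [-0.12 -0.11  1.92 -0.14  0.81  1.48]
```

```bash
python3 -m crank '{"xyz":[[0,0,0],[0,0,0],[0,0,0],[0,0,0],[0,0,0]],"turn":[[0,0,-0.1],[0,0,-0.2],[0,0,-0.3],[0,0,-0.4],[0,0,-0.4]],"fingers":[1,1,1,1,1]}' |head -1; python3 -c "
from dr import *
where()"
```

```text
time_s: 3.87
dryer mm [ 0.9 -1.2 94.5] toolx az 0.767 z [ 0.003  0.001 -1.   ] w 0.0152 gf 35.24401903152466 F [1.4 0.9 4.7] t 3.8667 q [-0.12 -0.11  1.92 -0.14  0.81  1.07]
```

```bash
python3 -m crank '{"xyz":[[0,0,0],[0,0,0],[0,0,0],[0,0,0],[0,0,0],[0,0,0],[0,0,0]],"turn":[[0,0,-0.1],[0,0,-0.2],[0,0,-0.3],[0,0,-0.4],[0,0,-0.5],[0,0,-0.52],[0,0,-0.52]],"fingers":[1,1,1,1,1,1,1]}' |head -1; python3 -c "
from dr import *
where()"
```

```text
time_s: 4.45
dryer mm [ 0.  -1.4 93.5] toolx az 1.281 z [ 0.002  0.001 -1.   ] w 0.0157 gf 34.25190210342407 F [ 1.7  2.7 -1.9] t 4.45 q [-0.12 -0.11  1.93 -0.14  0.81  0.56]
```

```bash
python3 -m crank '{"xyz":[[0,0,0],[0,0,0],[0,0,0],[0,0,0],[0,0,0],[0,0,-3],[0,0,-6],[0,0,-7],[0,0,-7],[0,0,-7]],"turn":[[0,0,0],[0,0,0],[0,0,0],[0,0,0],[0,0,0],[0,0,0],[0,0,0],[0,0,0],[0,0,0],[0,0,0]],"fingers":[0.3,0,0,0,0,0,0,0,0,0]}' |head -1; python3 -c "
from wm import *
where();meas('w3',100,66)"
```

```text
time_s: 5.28
dryer mm [ -0.2  -1.8 163.2] toolx az 1.282 z [ 0.001 -0.    -1.   ] w 0.0852 gf 0.0 F [-0.5  1.2 -0.3] t 5.2833 q [-0.1  -0.24  1.92 -0.13  0.95  0.55]
bar 2418 [ 1.3  1.2 99.6] [-14.9 -33.7  96.8] [ 16.4  30.7 101.1] 1.242 ((0.4225306510925293, -1.9832611083984375), (67.93521118164062, 16.013965606689453), 71.14383697509766)
captop 5550 [ 2.1  1.1 65.7] [-35.2 -36.3  63.6] [36.1 34.4 67.2] 2.822 
panel 42767 [12.9 45.5 -0.6] [ -91.2 -108.3   -2.3] [ 94.3 145.3   2.5] 1.572 
keeper 5604 [ 8.9 88.  67.2] [-42.2  51.   65.4] [ 62.8 125.   72.3] 2.571 
knob 636 [-39.8 119.5 102.6] [-46.6 113.3  97.6] [-33.9 126.3 104.4] 2.389 ((-40.32501983642578, 119.9422836303711), (13.578068733215332, 13.294548034667969), 70.5988540649414)
```

View pics/w3.png

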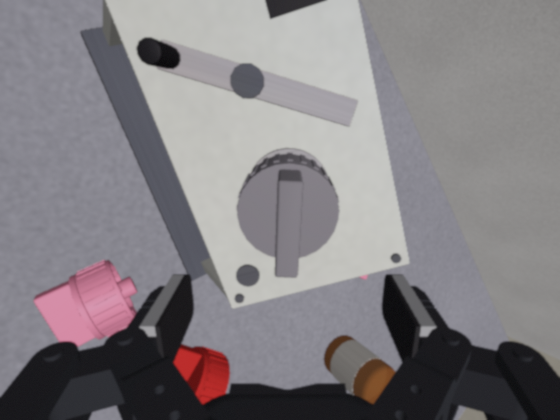

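The cap has dropped into the starts: its rim is about 26 mm up at yaw 1.24, seated square at (288,210). Now I regrip.

```bash
python3 -m crank '{"xyz":[[0,0,2.5],[0,0,5.5],[0,0,7.5],[0,0,8],[0,0,8],[0,0,8],[0,0,8],[0,0,8],[0,0,8],[0,0,8],[0,0,8]],"turn":[[0,0,0.04],[0,0,0.04],[0,0,0.04],[0,0,0.04],[0,0,0.04],[0,0,0.04],[0,0,0.04],[0,0,0.04],[0,0,0.04],[0,0,0.04],[0,0,0.04]],"fingers":[0,0,0,0.3,0.6,1,1,1,1,1,1]}' 40 |head -1; python3 -c "
from dr import *
where()"
```

```text
time_s: 6.25
dryer mm [ 0.8 -1.5 84.6] toolx az 1.242 z [ 0.003  0.    -1.   ] w 0.0158 gf 41.672576665878296 F [-1.4  0.6  7.7] t 6.25 q [-0.12 -0.09  1.92 -0.14  0.79  0.6 ]
```

```bash
python3 -m crank '{"xyz":[[0,0,0.06],[0,0,0.11],[0,0,0.17],[0,0,0.23],[0,0,0.29],[0,0,0.34],[0,0,0.34]],"turn":[[0,0,0.1],[0,0,0.2],[0,0,0.3],[0,0,0.4],[0,0,0.5],[0,0,0.6],[0,0,0.6]],"fingers":[1,1,1,1,1,1,1]}' |head -1; python3 -c "
from dr import *
where()"
```

```text
time_s: 6.83
dryer mm [ 0.9 -1.5 81.1] toolx az 0.638 z [ 0.003  0.    -1.   ] w 0.0154 gf 41.65916383266449 F [-1.1 -0.3  7.3] t 6.8333 q [-0.12 -0.08  1.92 -0.14  0.79  1.2 ]
```

```bash
python3 -m crank '{"xyz":[[0,0,0.06],[0,0,0.11],[0,0,0.17],[0,0,0.23],[0,0,0.29],[0,0,0.34],[0,0,0.38],[0,0,0.38],[0,0,0.38]],"turn":[[0,0,0.1],[0,0,0.2],[0,0,0.3],[0,0,0.4],[0,0,0.5],[0,0,0.6],[0,0,0.67],[0,0,0.67],[0,0,0.67]],"fingers":[1,1,1,1,1,1,1,1,1]}' |head -1; python3 -c "
from dr import *
where()
print(ctrl.get_state()['ft_torque']) if 0 else None"
```

```text
time_s: 7.58
dryer mm [ 1.4 -1.8 77.5] toolx az -0.025 z [ 0.004 -0.001 -1.   ] w 0.0153 gf 45.237711668014526 F [ 0.1 -1.5  6.7] t 7.5833 q [-0.12 -0.07  1.92 -0.14  0.78  1.87]
```

```bash
python3 -c "
from dr import *
from bench import ctrl
print((R.T@ctrl.get_state()['ft_torque']).round(2))"
python3 -m crank '{"xyz":[[0,0,0.03],[0,0,0.03],[0,0,0.03]],"turn":[[0,0,0.05],[0,0,0.06],[0,0,0.06]],"fingers":[1,1,1]}' |head -1; python3 -c "
from dr import *
from bench import ctrl
where();print((R.T@ctrl.get_state()['ft_torque']).round(2))"
```

```text
[-0.25  0.34  0.64]
time_s: 7.83
dryer mm [ 1.6 -1.9 77.5] toolx az -0.082 z [ 0.004 -0.002 -1.   ] w 0.0152 gf 65.74346805922687 F [-0.2 -1.7  9.2] t 7.8333 q [-0.12 -0.07  1.92 -0.14  0.78  1.92]
[-0.28  0.54  1.76]
```

Torque climbed to 1.8 N·m without the cap turning further, so it's on the hard stop. I unload the twist, release and check.

```bash
python3 -m crank '{"xyz":[[0,0,0],[0,0,0],[0,0,0],[0,0,0],[0,0,0],[0,0,-3],[0,0,-6],[0,0,-9],[0,0,-10],[0,0,-10]],"turn":[[0,0,-0.06],[0,0,-0.06],[0,0,-0.06],[0,0,-0.06],[0,0,-0.06],[0,0,-0.06],[0,0,-0.06],[0,0,-0.06],[0,0,-0.06],[0,0,-0.06]],"fingers":[1,0.3,0,0,0,0,0,0,0,0]}' |head -1; python3 -c "
from wm import *
where();meas('w4',93,59)"
```

```text
time_s: 8.67
dryer mm [  2.1  -1.3 178.6] toolx az -0.028 z [ 0.007  0.001 -1.   ] w 0.0854 gf 0.0 F [ 0.7 -0.2 -1. ] t 8.6667 q [-0.1  -0.27  1.92 -0.13  0.98  1.86]
bar 2016 [ 3.4 -1.9 92.8] [-32.7  -9.9  89.2] [33.6  6.3 94.5] 0.03 ((-0.3768959045410156, -1.875905990600586), (68.7327651977539, 16.015880584716797), 1.7605278491973877)
captop 4733 [ 3.5 -9.4 58.9] [-32.3 -37.6  56.8] [37.  33.8 60.7] 1.589 
panel 38201 [29.2 12.6 -0.7] [ -90.7 -109.6   -2.4] [ 94.8 143.4   2.4] 1.573 
keeper 3739 [15.1 83.3 67. ] [-44.   49.4  63.2] [ 64.  122.   72.1] 2.577 
knob 322 [-39.2 118.4 102.2] [-46.4 112.8  97.2] [-33.7 125.9 104. ] 2.188 ((-40.20210266113281, 119.57196044921875), (13.356730461120605, 13.901091575622559), 14.750194549560547)
```

View pics/w4.png

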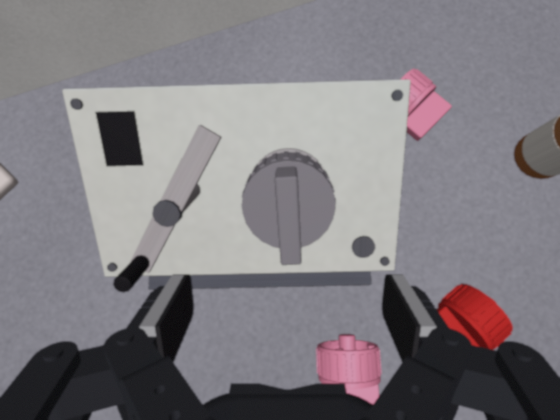

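The cap is fully down, top at 59 mm and bar at yaw ≈0, seen at (288,215). The keeper pivot is at (166,212) and the knob at (125,280). Next I line up over the knob with the jaws along its arc.

```bash
python3 -c "
from wm import *
z=np.load('pics/w4.npz');s={k:z[k] for k in z.files};Q=(pts(s,ctrl.get_state())-O)@R*1000
g=lambda u,v:np.nanmedian(Q[v-3:v+4,u-3:u+4].reshape(-1,3),0)
for a,b in(((77,104),(397,95)),((112,267),(384,261))):
  d=g(*b)-g(*a);print(g(*a).round(1),g(*b).round(1),'y-dir err',round(np.arctan2(d[1],d[0])+np.pi/2,3))
go(D(-41.5,121,150),capR(.99+np.pi/2))
"
```

```text
[ 80.6 183.8  -0.6] [  80.4 -100.4    0.2] y-dir err -0.001
[-8.270e+01  1.845e+02 -1.000e-01] [-82.8 -99.7   0.5] y-dir err -0.0
xyz [ -4.54 -12.14   2.63] turn [ 3.000e-03 -2.000e-03 -2.589e+00] t 8.7167 q [-0.1  -0.27  1.92 -0.13  0.98  1.86]
```

Checked against the panel bolts, the frame is good to 0.001 rad, and the bar reads yaw 0.03. So the cap sprang back slightly on release. I'll re-seat it, releasing at zero torque, before touching the keeper.

```bash
python3 -m crank '{"xyz":[[-0.1,0,3],[-0.1,0,6],[-0.1,0,9],[-0.1,0,10],[-0.1,0,10],[-0.1,0,10],[-0.1,0,10],[-0.1,0,10],[-0.1,0,10],[-0.1,0,10],[-0.1,0,10],[-0.1,0,10]],"turn":[[0,0,0],[0,0,0],[0,0,0],[0,0,0],[0,0,0],[0,0,0],[0,0,0],[0,0,0],[0,0,0],[0,0,0],[0,0,0.03],[0,0,0.03]],"fingers":[0,0,0,0.3,0.6,1,1,1,1,1,1,1]}' 40|head -1; python3 -c "
from wm import *
where();print((R.T@ctrl.get_state()['ft_torque']).round(2))"
python3 -m crank '{"xyz":[[0,0,0],[0,0,0],[0,0,0]],"turn":[[0,0,-0.03],[0,0,-0.045],[0,0,-0.045]],"fingers":[1,1,1]}' |head -1; python3 -c "
from wm import *
where();print((R.T@ctrl.get_state()['ft_torque']).round(2))"
```

```text
time_s: 9.72
dryer mm [ 0.3 -1.7 77.3] toolx az -0.056 z [ 0.004 -0.    -1.   ] w 0.0154 gf 47.546245590783656 F [-0.2 -2.   6.6] t 9.7167 q [-0.12 -0.07  1.92 -0.14  0.78  1.9 ]
[-0.26  0.31  0.67]
time_s: 9.97
dryer mm [ 0.3 -1.6 77.3] toolx az -0.011 z [ 0.004  0.    -1.   ] w 0.0152 gf 39.094398021698 F [ 0.4 -1.8  6.3] t 9.9667 q [-0.12 -0.07  1.92 -0.14  0.78  1.85]
[-0.3   0.37  0.18]
```

```bash
python3 -m crank '{"xyz":[[0,0,0],[0,0,0],[0,0,0],[0,0,0],[0,0,-3],[0,0,-6],[0,0,-9],[0,0,-10],[0,0,-10]],"turn":[[0,0,0],[0,0,0],[0,0,0],[0,0,0],[0,0,0],[0,0,0],[0,0,0],[0,0,0],[0,0,0]],"fingers":[0.3,0,0,0,0,0,0,0,0]}' |head -1; python3 -c "
from wm import *
where();meas('w5',93,59);go(D(-41.5,121,150),capR(.99+np.pi/2))"
```

```text
time_s: 10.72
dryer mm [  1.1  -1.2 178.6] toolx az -0.013 z [ 0.007  0.001 -1.   ] w 0.0854 gf 0.0 F [-0.5 -0.2 -0.7] t 10.7167 q [-0.09 -0.27  1.92 -0.13  0.98  1.85]
bar 2010 [ 3.2 -1.8 92.8] [-32.8 -10.   89.9] [33.5  6.4 94.6] 0.03 ((-0.23348236083984375, -1.789529800415039), (68.43389892578125, 16.01419448852539), 1.7243515253067017)
captop 4748 [ 3.4 -6.9 59. ] [-32.6 -37.4  56.8] [36.8 33.9 60.9] 1.593 
panel 38312 [29.2 13.5 -0.6] [ -90.7 -109.6   -2.4] [ 94.8 143.5   2.5] 1.576 
keeper 3771 [15.  83.3 67. ] [-43.8  49.4  63.4] [ 64.1 122.3  72.1] 2.576 
knob 324 [-39.3 118.5 102.4] [-46.8 112.8  97.4] [-33.8 125.5 103.9] 2.508 ((-40.39295959472656, 119.34318542480469), (13.137213706970215, 13.927188873291016), 43.46517562866211)
xyz [ -4.25 -12.2    2.63] turn [ 3.000e-03 -2.000e-03 -2.573e+00] t 10.7667 q [-0.1  -0.27  1.92 -0.13  0.98  1.85]
```

The reading repeats at 0.03 and 19.5 mm with torque on the stop, so the cap is home. On to the keeper knob.

```bash
python3 -m crank '{"xyz":[[-1,-3,0],[-2.5,-7,1],[-4.2,-12.2,2],[-4.2,-12.2,2],[-4.2,-12.2,2],[-4.2,-12.2,2],[-4.2,-12.2,2],[-4.2,-12.2,2],[-4.2,-12.2,2],[-4.2,-12.2,2],[-4.2,-12.2,2],[-4.2,-12.2,2]],"turn":[[0,0,-0.1],[0,0,-0.25],[0,0,-0.37],[0,0,-0.5],[0,0,-0.62],[0,0,-0.75],[0,0,-0.87],[0,0,-1],[0,0,-1.12],[0,0,-1.25],[0,0,-1.37],[0,0,-1.4]],"fingers":[0.4,0.4,0.4,0.4,0.4,0.4,0.4,0.4,0.4,0.4,0.4,0.4]}' |head -1; python3 -c "
from dr import *
where();go(D(-41.5,121,140),capR(.99+np.pi/2))"
```

```text
time_s: 11.77
dryer mm [-44.  120.2 152.9] toolx az 1.394 z [-0.004 -0.002 -1.   ] w 0.0511 gf 0.0 F [ 0.6 -0.6 -0.2] t 11.7667 q [ 0.19 -0.09  1.85 -0.3   0.94  0.8 ]
xyz [0.13 0.24 1.28] turn [-5.000e-03  1.000e-03 -1.167e+00] t 11.7667 q [ 0.19 -0.09  1.85 -0.3   0.94  0.8 ]
```

```bash
python3 -m crank '{"xyz":[[0.1,0.2,0.5],[0.1,0.2,0.5],[0.1,0.2,0.5],[0.1,0.2,0.5],[0.1,0.2,0.5],[0.1,0.2,0.5],[0.1,0.2,0.5],[0.1,0.2,0.5],[0.1,0.2,0.5],[0.1,0.2,0.5],[0.1,0.2,0.5],[0.1,0.2,0.5]],"turn":[[0,0,-0.12],[0,0,-0.24],[0,0,-0.36],[0,0,-0.48],[0,0,-0.6],[0,0,-0.72],[0,0,-0.84],[0,0,-0.96],[0,0,-1.08],[0,0,-1.17],[0,0,-1.17],[0,0,-1.17]],"fingers":[0.4,0.4,0.4,0.4,0.4,0.4,0.4,0.4,0.4,0.4,0.4,0.4]}' |head -1; python3 -c "
from wm import *
where();meas('w6',93,59);go(D(-41.5,121,88),capR(.99+np.pi/2))"
```

```text
time_s: 12.77
dryer mm [-41.3 120.9 148.6] toolx az 2.556 z [-0.003 -0.002 -1.   ] w 0.0511 gf 0.0 F [-0.2 -0.2  0.4] t 12.7667 q [ 0.18 -0.08  1.84 -0.3   0.93 -0.36]
bar 24 [-34.3   4.4  88.6] [-34.9  -1.9  87.3] [-32.2   5.6  90.4] 1.334 ((-34.32794952392578, 2.0584428310394287), (7.99307107925415, 2.1256494522094727), 73.22024536132812)
captop 985 [-26.   12.1  58.9] [-37.4 -23.1  54.5] [35.6 35.7 63.3] 0.333 
panel 28924 [-39.3  48.7  -0.5] [ -93.  -106.4   -2.2] [ 92.  145.1   3. ] 1.215 
keeper 3035 [ 8.  88.3 67.3] [-49.9  51.9  64.1] [ 62.1 128.9  72.2] 2.573 
knob 437 [-42.1 121.1 102.6] [-47.8 114.1  97.3] [-35.1 127.2 104.1] 2.562 ((-41.254295349121094, 120.55355072021484), (13.375567436218262, 13.62096881866455), 68.39058685302734)
xyz [ 0.04 -0.02  6.11] turn [-0.002 -0.001 -0.005] t 12.8167 q [ 0.18 -0.08  1.84 -0.3   0.93 -0.36]
```

View pics/w6.png

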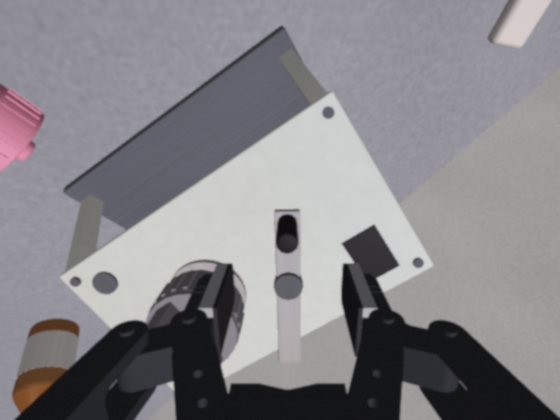

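The knob (287,235) lies midway between the jaws. I descend and pinch lightly.

```bash
python3 -m crank '{"xyz":[[0,0,2.5],[0,0,5],[0,0,6],[0,0,6],[0,0,6],[0,0,6],[0,0,6],[0,0,6],[0,0,6]],"turn":[[0,0,0],[0,0,0],[0,0,0],[0,0,0],[0,0,0],[0,0,0],[0,0,0],[0,0,0],[0,0,0]],"fingers":[0.4,0.4,0.4,1,1,1,1,1,1]}' 20|head -1; python3 - <<'E'
from dr import *
where()
from bench import ctrl
s=ctrl.get_state();T=np.array(s['eef_rot']);p0=np.array(s['tool_pos'])
# arc of radius 50 about pivot; offsets relative to current knob pose, phi .99 -> -0.03
f=lambda p:50*np.array([-np.sin(p),np.cos(p),0])
for p in np.arange(.89,-.06,-.1):
    print(round(p,2),(T.T@R@(f(p)-f(.99))/10).round(2),'turn',round(.99-p,2))
E
```

```text
time_s: 13.57
dryer mm [-39.  121.7  91.8] toolx az 2.557 z [ 0.002  0.001 -1.   ] w 0.0131 gf 20.448085069656372 F [-0.4 -0.8  3.4] t 13.5667 q [ 0.15  0.02  1.84 -0.31  0.82 -0.36]
0.89 [-0.02  0.5   0.  ] turn 0.1
0.79 [-0.1   0.99  0.  ] turn 0.2
0.69 [-0.22  1.48  0.  ] turn 0.3
0.59 [-0.39  1.95  0.  ] turn 0.4
0.49 [-0.6  2.4  0. ] turn 0.5
0.39 [-0.86  2.83  0.01] turn 0.6
0.29 [-1.16  3.23  0.01] turn 0.7
0.19 [-1.5   3.59  0.01] turn 0.8
0.09 [-1.88  3.92  0.01] turn 0.9
-0.01 [-2.28  4.22  0.01] turn 1.0
```

```bash
python3 -m crank '{"xyz":[[0,0.5,0],[-0.1,1,0],[-0.2,1.5,0],[-0.4,1.95,0],[-0.6,2.4,0],[-0.85,2.8,0],[-0.85,2.8,0]],"turn":[[0,0,0.1],[0,0,0.2],[0,0,0.3],[0,0,0.4],[0,0,0.5],[0,0,0.6],[0,0,0.6]],"fingers":[1,1,1,1,1,1,1]}' |head -1; python3 - <<'E'
from dr import *
where()
from bench import ctrl
s=ctrl.get_state();T=np.array(s['eef_rot'])
f=lambda p:50*np.array([-np.sin(p),np.cos(p),0])
for p in (.29,.19,.09,-.01,-.04):
    print(round(p,2),(T.T@R@(f(p)-f(.39))/10).round(2),'turn',round(.39-p,2))
E
```

```text
time_s: 14.15
dryer mm [-15.4 139.5  91.7] toolx az 1.954 z [ 0.003 -0.001 -1.   ] w 0.0129 gf 20.62441796064377 F [ 0.3 -5.   3.7] t 14.15 q [ 0.17  0.08  1.75 -0.32  0.85  0.26]
0.29 [-0.02  0.5   0.  ] turn 0.1
0.19 [-0.09  0.99  0.  ] turn 0.2
0.09 [-0.21  1.48  0.  ] turn 0.3
-0.01 [-0.38  1.95  0.  ] turn 0.4
-0.04 [-0.44  2.09  0.01] turn 0.43
```

```bash
python3 -m crank '{"xyz":[[0,0.5,0],[-0.1,1,0],[-0.2,1.5,0],[-0.4,1.95,0],[-0.45,2.1,0],[-0.45,2.1,0]],"turn":[[0,0,0.1],[0,0,0.2],[0,0,0.3],[0,0,0.4],[0,0,0.43],[0,0,0.43]],"fingers":[1,1,1,1,1,1]}' |head -1; python3 -c "
from dr import *
where()"
```

```text
time_s: 14.65
dryer mm [  1.3 142.5  91.3] toolx az 1.529 z [-0.006 -0.004 -1.   ] w 0.0128 gf 21.87655359506607 F [-10.8  -8.9  13.6] t 14.65 q [ 0.16  0.12  1.7  -0.3   0.88  0.66]
```

An 11 N reaction along the arc shows the keeper is on its shut stop. I release and back off.

```bash
python3 -m crank '{"xyz":[[0,0,0],[0,0,0],[0,0,0],[0,0,0],[0,0,-3],[0,0,-6],[0,0,-9],[0,0,-12],[0,0,-12]],"turn":[[0,0,0],[0,0,0],[0,0,0],[0,0,0],[0,0,0],[0,0,0],[0,0,0],[0,0,0],[0,0,0]],"fingers":[0.6,0.4,0.4,0.4,0.4,0.4,0.4,0.4,0.4]}' |head -1; python3 -c "
from wm import *
where();meas('w7',93,59)
s=save('side','side2');cv2.imwrite('pics/cs2.png',cv2.resize(s['pixels'][150:260,170:310],None,fx=5,fy=5,interpolation=cv2.INTER_CUBIC)[:,:,::-1])
Q=(pts(s)-O)@R*1000;m=(np.hypot(Q[...,0],Q[...,1])>42)&(abs(Q[...,0])<80)&(Q[...,1]>0)&(Q[...,1]<180)&(Q[...,2]>60)&(Q[...,2]<74)
P=Q[m];print(len(P),np.percentile(P,[2,50,98],axis=0).round(1))
"
```

```text
time_s: 15.4
dryer mm [  8.6 145.6 218. ] toolx az 1.527 z [ 0.011  0.006 -1.   ] w 0.0516 gf 0.0 F [0.6 0.7 0.4] t 15.4 q [ 0.22 -0.07  1.67 -0.29  1.08  0.65]
bar 1197 [ 0.4  1.5 92.8] [-33.4  -9.   87.1] [33.   7.6 94.6] 0.033 ((-0.30210113525390625, -1.1806354522705078), (67.80732727050781, 17.4655818939209), 0.9722079634666443)
captop 1364 [-1.7 13.9 59.1] [-35.5  -4.6  54.8] [36.7 34.3 63.7] 3.138 
panel 18375 [13.9 66.1 -0.5] [ -89.8 -108.5   -2.2] [ 93.1 145.6   2.9] 1.631 
keeper 1619 [ 1.9 96.6 67.3] [-7.7 50.7 64.5] [ 10.8 151.   72.3] 1.563 
knob 243 [  1.8 144.4 102.7] [ -4.6 137.4  97.6] [  8.2 149.9 104.3] 1.419 ((1.5643410682678223, 143.6352081298828), (13.369964599609375, 12.900338172912598), 16.780445098876953)
387 [[ -7.2  44.2  63.6]
 [  2.8  94.2  66.8]
 [ 10.6 151.2  72.1]]
```

View pics/w7.png

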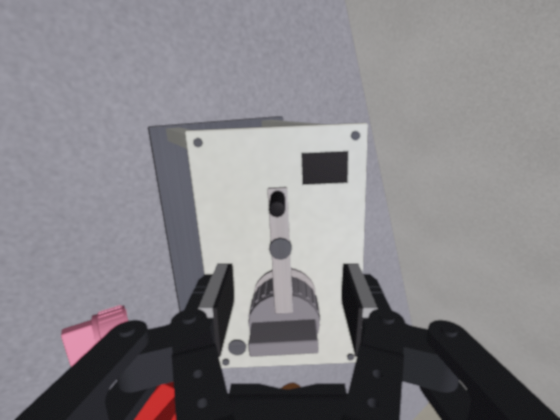

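View pics/cs2.png

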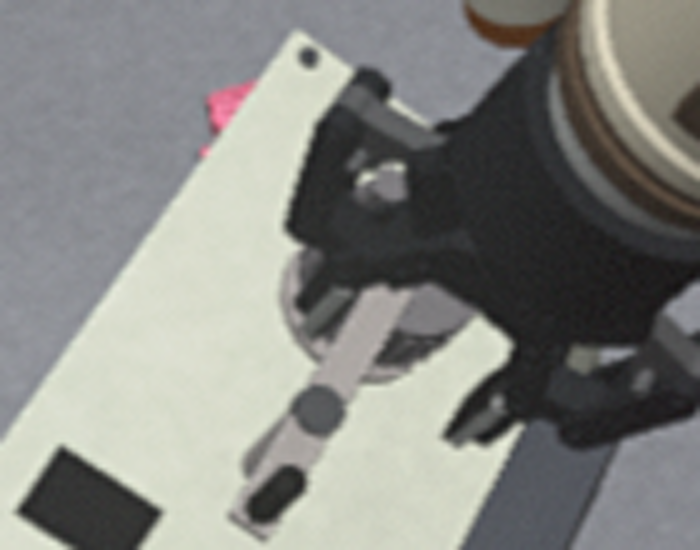

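Both views show the keeper lying straight along y (wrist (283,250)), tip over the home cap's edge, and the gripper clear. I'm handing in.

```bash
python3 -c "
from bench import ctrl
print(ctrl.close_job())"
```

```text
the job is handed in; nothing more can be done
None
```

I turned the cap back until it dropped into its thread starts, screwed it home against the hard stop, then swung the keeper shut over its edge and released it; the job is handed in at about 15.5 s of the 48 s, and the bottle, beaker and wrench were never touched.

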